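Take the surface temperature of the labelled cheese tray

ROBOT

A 6-joint arm with a two-finger parallel gripper is mounted at the origin on a cart in front of the work surface, level with it; the furniture and walls round the work are solid. World frame = base frame: x ahead of the robot, y to its left, z up, the work surface at z = 0. Lengths are in mm, angles in degrees, forces in N, time in s.
With the tool pointing down it reaches from about 250 to 800 mm from the base axis. Payload 3.9 kg.
Tool frame: the origin (TCP) lies at the very end of the fingers, on their centre line; the grasp point (between the pads) lies 19 mm behind it; z points along the fingers, y is the direction in which the jaws open and shut (so a half turn about z gives the same grasp; the last joint's range is limited). The gripper opens to 85 mm and grips with 20 to 120 N. Pads are 22 mm wide; open, the fingers measure 114 mm over their backs; the gripper's body (76 mm by 85 mm) begins 54 mm behind the grasp point. The pads swing forward as they close: fully open they stand 13 mm farther back than shut.
Start: joints at [-69.213, 14.897, -7.913, 67.191, 0, 90], TCP at [186.314, -490.818, 231.304] pointing down, gripper open.
Joint ranges: [-159.42, 159.42], [-47.68, 98.78], [-73.54, 78.23], [-108.79, 121.32], [-90, 84.71], [-180, 180]. Speed limits (degrees/s): [147.25, 147.25, 180, 180, 180, 180].

INTERFACE

Orientations are given as a 3x3 rotation matrix whose columns are the frame's x, y, z axes.
In Python, from plant import robot gives the robot as it stands. The module is installed in compiled form; this text tells all that it offers.
- The arm moves only by the shell command python3 -m pendant 'ROWS' [FORCE]. ROWS is JSON, one flat list of numbers, 7 for each row, row after row: the shift along the tool's x, y, z each as a share of 250 mm, from -1 to 1, then the turn, a rotation vector about the tool's x, y, z each as a share of 180 degrees, from -1 to 1, then the closure, from -1 (fully open) to 1 (shut). In form: [x, y, z, rx, ry, rz, grip, x, y, z, rx, ry, rz, grip, ...]. A call has 1 to 10 rows; each row is the pose to reach, as a shift and turn from the pose commanded when the call began, along the tool's axes at that moment, turning the shorter way round; what a row does not reach only later rows make up. A row lasts 1/8 s, in which the tool goes at most 62.5 mm and 10.7 degrees, less where a joint would pass 70% of its speed; a pose out of reach is approached as far as the arm can. A call with a number of a shift or a turn outside -1 to 1 is refused whole. A call with a gripper value outside its range is refused whole. The fingers move at their own pace and stop on an object; FORCE is the grip in N (left out, the last holds). Time passes only in rows, so rows that repeat a pose let the fingers close. It gives the time, the measured TCP pose, the force and the opening at its end, in the units of the state.
- robot.observe(): the state, without advancing time (a new reading comes with each control period).
- robot.snapshot(name): name is "scene" or "top"; returns a dict with "color" (400x640x3 uint8, red, green, blue), "intrinsics" (3x3 intrinsics, pixels), "k1" (the pictures are not rectified: a ray, as slopes to the right and down, at radius r is drawn at 1 + k1 r^2 times it, then the intrinsics apply), "R" (3x3) and "t" (3): a world point X has camera coordinates R X + t. Camera axes: x right, y down, z forward; pixel columns grow to the right and rows downward; lengths in mm; the calibration is good to about 2 mm. A picture is of the moment at which its call begins. There is no depth.
- robot.job_done(): hands the job in, once; it reports no verdict.
The state is a dict: "time": time; "joint_pos": joint angles; "joint_velocities": joint speeds; "effort": joint torques, N m; "tcp_pos": TCP position; "tcp_rot": TCP orientation; "force": force on the tool from outside, world axes, zero at the start; "moment": the same for the moment, N m; "gripper_width": opening from 0.0 (shut) to 1.0 (fully open).
Only numpy, scipy, OpenCV 4.12 (cv2) and the standard library are available. Lean on these libraries where they do the work, as an engineer would, in place of code of your own. Each camera call takes 0.05 s, during which the arm holds its last target. There are 200 camera calls.

TASK

Draw the surface thermometer up out of its desk stand and check the sealed cheese tray marked for sampling with a round ringed label: set the thermometer's round foot on the middle of that label, with the thermometer square to the sloping lid, and press gently until the sprung foot is pushed about half way in (never hard against its stop). Keep it there, still, for three seconds so that the reading settles, and finish while still holding it there; do not put the thermometer on the other tray, and leave the jars standing where they are.

Things in the scene. Friction and masses are not known exactly. Their poses are not given: they have to be found in the camera images.
- probe: White hand-held surface thermometer, 146 mm long, 0.13 kg, upright in its desk stand at the start. Origin: foot's face when fully out; z along it from foot to handle, display on -x. From the foot up: steel disc 16 mm across (z 0-4 mm), steel sleeve 12 mm (22-62), round black collar 34 mm (60-67), rounded box handle 34 mm in x by 26 mm in y (66-146). The foot slides into the sleeve on a spring.
- grip (a point): Point on the thermometer's axis, 115 mm above the foot's face and 31 mm below the handle's top: a good height to grip the handle, across its 26 mm (y) or its 34 mm (x).
- foot_face (a point): Centre of the flat underside of the round foot; it moves with the sprung foot.
- foot (a joint): How far the sprung foot is pushed in, in metres: 0 = fully out, 0.012 = against its stop. It starts to move at about 1 N, half way (0.006) takes about 2.2 N, the stop is reached at about 3.4 N.
- holder: Desk stand, fixed: round foot 82 mm across, 10 mm high, and an upright aluminium tube, 37 mm outside, 27 mm inside, rim 75 mm above the table. Origin: centre of its underside; z up. The thermometer's collar rests on the rim, its foot hangs inside, 15 mm above the table: raise it over 60 mm straight up to get it out.
- label: Round white check label, 40 mm across, with a black outer ring, a thin 21 mm inner ring and a centre dot, flat on the clear lid of one of the two trays. Origin: its centre, on the lid's surface; z is the lid's outward normal, leaning 25 degrees from vertical toward the display stand's low front; x points up the slope.
- pack: The sealed cheese tray with the label, fixed on the left or right place of the display stand: 184 mm up the slope (x), 116 mm across (y), 32 mm thick (z). Origin: centre of its underside; z square to the board. The label's centre is 22 mm down the slope from the lid's centre.
- other_pack: The other sealed cheese tray, same make and size, no label, beside it on the display stand. Same frame as for the labelled one. Not to be touched with the thermometer.
- riser: Wooden sloping display stand, fixed: 262 mm wide, about 190 mm deep, its board rises 25 degrees from the front (34 mm high) to the back (about 120 mm high), with a low lip in front. Origin: centre of its underside; z up, x toward its high back.
- mustard: Mustard jar with a screw lid, 74 mm across, 83 mm high, loose bystander. Origin: centre of its underside.
- sticks: Clear jar of cocktail sticks, 45 mm across, 68 mm high, loose bystander. Origin: centre of its underside.
- spread: Low spread jar with a dark screw lid, 68 mm across, 67 mm high, loose bystander. Origin: centre of its underside.
There are look-alikes about, which are no part of the job. What is shaped like the probe but green or orange is not meant.

How it is judged (in metres and radians):
On the way, in this order (a step that is already met when the one before it is completed fails the run):
1. the thermometer is drawn up clear of the desk stand (z of foot_face in the frame of holder above 0.076 m and contact force between the fingers and probe above 2 N), for 0.1 s.
2. the foot is held on the label, square and lightly pressed in, for three seconds (distance between foot_face and label below 0.01 m and angle between the z axis of probe and the z axis of label, either way round below 0.14 rad and value of joint foot between 0.002 and 0.01 m and contact force between probe and pack between 0.6 and 7 N and contact force between the fingers and probe above 2 N and contact force between probe and holder below 0.1 N and linear speed of probe below 0.02 m/s), for 2.8 s.
At the end, for the whole second after the job is handed in: Held by the gripper alone and still: foot within 10 mm of the label's centre, thermometer within 0.14 rad (8 deg) of square to the lid, foot pushed in 2 to 10 mm, force on the tray 0.6 to 7 N; so for about three seconds (2.8 s) and through the last second (all of step 2); the arm keeps its last pose, push and grip.
It fails at once if the thermometer is pressed hard on a tray (over 15 N) (contact force between probe and pack above 15 N).
It fails at once if the thermometer is put on the other tray (contact force between probe and other_pack above 0.5 N).
It fails at once if the mustard jar is shifted or tipped (distance of mustard from where it was at the start of the episode above 0.02 m or angle between mustard's own z axis and vertical above 0.3 rad).
It fails at once if the jar of cocktail sticks is shifted or tipped (distance of sticks from where it was at the start of the episode above 0.02 m or angle between sticks's own z axis and vertical above 0.3 rad).
It fails at once if the dark-lidded spread jar is shifted or tipped (distance of spread from where it was at the start of the episode above 0.02 m or angle between spread's own z axis and vertical above 0.3 rad).
It also fails if it takes over 42 s, if anything falls off the work surface, if the arm or the gripper's body presses on something with over 40 N, if the wrist force passes 120 N, or if a joint passes its speed limit or range.

## Working session

There is one attempt and no reset: what is moved stays moved. The work goes in short steps, Python scripts to look and compute and a shell command to move; the robot and the scene stay as the last step left them, time stands still between calls to the robot, and variables do not carry over. Pictures are saved under pics/ and viewed, about 8 in all and at most 12, crops included, and the job is handed in when it is done.

```bash
mkdir -p pics; cat > h.py <<'E'
import numpy as np, cv2
from plant import robot
def snap(n,f):
    s=robot.snapshot(n); cv2.imwrite(f'pics/{f}.png',cv2.cvtColor(s['color'],cv2.COLOR_RGB2BGR)); return s
def ray(s,u,v):
    K=np.array(s['intrinsics']); R=np.array(s['R']); t=np.array(s['t'])
    a,b=(u-K[0,2])/K[0,0],(v-K[1,2])/K[1,1]
    x,y=a,b
    for _ in range(30):
        f=1+s['k1']*(x*x+y*y); x,y=a/f,b/f
    return -R.T@t, R.T@np.array([x,y,1.])
def onz(s,u,v,z):
    c,d=ray(s,u,v); return c+d*(z-c[2])/d[2]
def two(s1,p1,s2,p2):
    c1,d1=ray(s1,*p1); c2,d2=ray(s2,*p2)
    k=np.linalg.lstsq(np.c_[d1,-d2],c2-c1,rcond=None)[0]
    a,b=c1+k[0]*d1,c2+k[1]*d2; return (a+b)/2,np.linalg.norm(a-b)
def proj(s,X):
    c=np.array(s['R'])@X+np.array(s['t']); x,y=c[:2]/c[2]; f=1+s['k1']*(x*x+y*y)
    return (np.array(s['intrinsics'])@[x*f,y*f,1])[:2]
E
python3 - <<'E'
from h import *
import pickle
d={n:snap(n,n+'0') for n in('scene','top')}
pickle.dump(d,open('s0.pkl','wb'))
for n in d:
    s=d[n];print(n,s['k1'],np.round(s['intrinsics'],1).tolist(),np.round(-np.array(s['R']).T@s['t']),np.round(s['R'],2).tolist())
print(robot.observe())
E
```

```text
scene -0.0960627254966628 [[477.2, 0.0, 328.1], [0.0, 477.2, 200.3], [0.0, 0.0, 1.0]] [-104.  489.  917.] [[-0.55, -0.84, 0.02], [-0.62, 0.39, -0.68], [0.56, -0.39, -0.73]]
top 0.016394834304214505 [[487.7, 0.0, 312.7], [0.0, 487.7, 199.3], [0.0, 0.0, 1.0]] [ 196. -101. 1329.] [[0.41, -0.91, 0.0], [-0.87, -0.4, -0.29], [0.26, 0.12, -0.96]]
{'time': 0.1, 'joint_pos': array([-6.92130484e+01,  1.49324091e+01, -7.98039330e+00,  6.71920532e+01,
       -7.33400431e-04,  8.99999827e+01]), 'joint_velocities': array([ 0.09411176, -0.03042081,  0.14753541,  0.14235448,  0.06021986,
       -0.04853163]), 'effort': array([-6.51065147e-05, -4.06506872e+01,  2.54528403e+01,  1.01112190e-02,
        3.70939051e-05, -1.34279787e-05]), 'tcp_pos': array([ 186.08645169, -490.22386917,  230.53076223]), 'tcp_rot': array([[ 9.34906407e-01,  3.54893747e-01, -6.61449297e-04],
       [ 3.54894364e-01, -9.34904850e-01,  1.70640504e-03],
       [-1.27996772e-05, -1.83007363e-03, -9.99998325e-01]]), 'force': array([-0.74866663,  0.27103125,  0.11422531]), 'moment': array([ 0.0120552 , -0.00494884, -0.03997148]), 'gripper_width': 0.9962184413736047}
```

View pics/scene0.png

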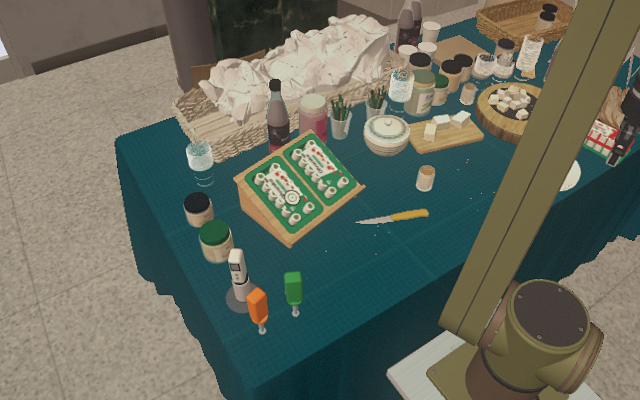

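View pics/top0.png

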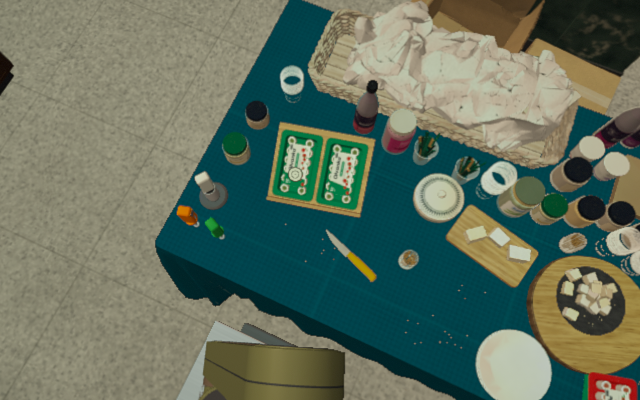

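The scene picture shows the white probe at about (238,275), the label at (292,197) on the left tray, and the green and orange look-alikes just in front of the probe. In the top picture the probe is at (205,185) and the label at (296,174). I'll zoom in next.

```bash
python3 - <<'E'
from h import *
a=cv2.imread('pics/scene0.png')[180:340,190:310]; b=cv2.imread('pics/top0.png')[110:250,165:385]
cv2.imwrite('pics/c1.png',cv2.resize(a,None,fx=3.75,fy=3.75,interpolation=cv2.INTER_CUBIC))
cv2.imwrite('pics/c2.png',cv2.resize(b,None,fx=3.6,fy=3.6,interpolation=cv2.INTER_CUBIC))
E
```

```text
(no output)
```

View pics/c1.png

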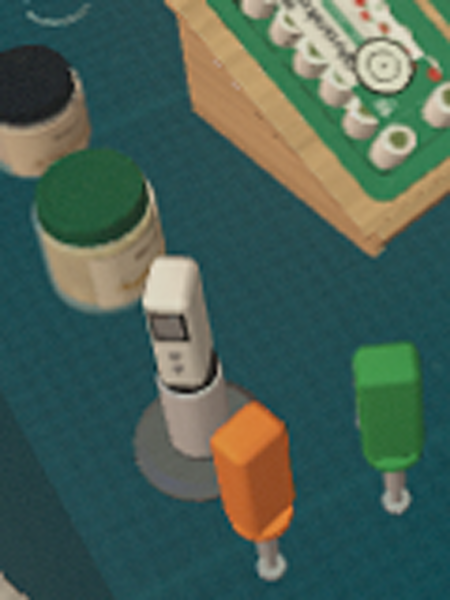

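View pics/c2.png

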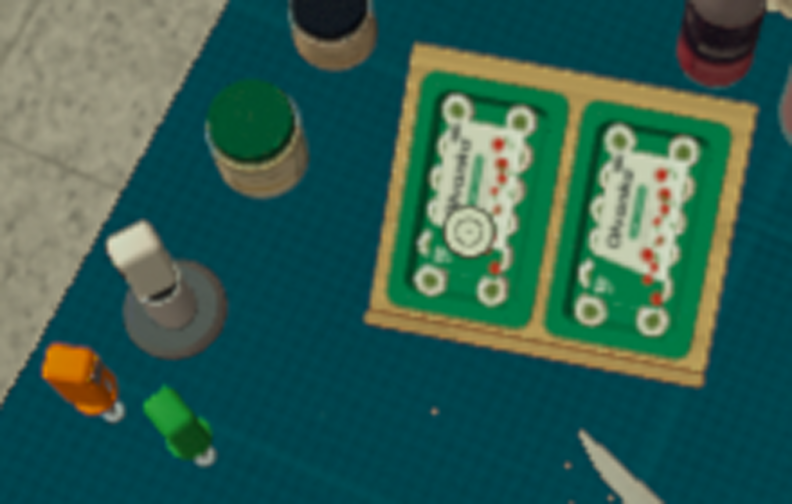

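```bash
python3 - <<'E'
from h import *
import pickle
d=pickle.load(open('s0.pkl','rb')); S,T=d['scene'],d['top']
A=lambda u,v:(190+(u+.5)/3.75-.5,180+(v+.5)/3.75-.5)
B=lambda u,v:(165+(u+.5)/3.6-.5,110+(v+.5)/3.6-.5)
# label: bright blob centroid refine around approx, incl. ring -> use dark ring contour
def lab(s,c):
    g=cv2.cvtColor(s['color'],cv2.COLOR_RGB2GRAY); x,y=map(int,c)
    g=cv2.resize(g[y-12:y+13,x-12:x+13],None,fx=8,fy=8,interpolation=cv2.INTER_CUBIC)
    m=(g>150).astype(np.uint8); n,l,st,ce=cv2.connectedComponentsWithStats(m)
    cs,_=cv2.findContours((l==l[96:104,70:130].max()).astype(np.uint8),0,2)
    return [(np.round(cv2.minEnclosingCircle(k)[0],1),cv2.contourArea(k)) for k in cs],g
pS,pT=A(385,66),B(469,231)
print('label',np.round(pS,1),np.round(pT,1),two(S,pS,T,pT))
bl,br=[onz(T,*B(*p),120) for p in((415,45),(757,103))]
fl,fr=[onz(T,*B(*p),40) for p in((365,318),(703,382))]
print('riser',bl,br,np.linalg.norm(bl-br),fl,fr,np.linalg.norm(fl-fr))
for e in (br-bl,fr-fl): print('y-dir deg',np.degrees(np.arctan2(-e[1],-e[0])))
# tray corners in the top view
print('holder disc top',onz(T,*B(175,308),10))
print('probe top two-view',two(S,A(174,275),T,B(134,243)))
for n,s,f,cs in(('S',S,A,[(155,258),(193,258),(204,284),(146,290)]),('T',T,B,[(107,240),(148,221),(162,244),(120,264)])):
    P=[onz(s,*f(*c),161) for c in cs]; print(n,np.round(P,0)[:,:2].tolist(),np.round(np.mean(P,0)))
    print(' edges',[(round(float(np.linalg.norm(P[i]-P[i-1]))),round(float(np.degrees(np.arctan2(*(P[i]-P[i-1])[1::-1]))))) for i in range(4)])
# white-mask min-area rect of the top face, top view
g=cv2.cvtColor(T['color'],cv2.COLOR_RGB2GRAY)
print(g[168:196,192:216])
for nm,z,px in (('green jar',83,B(252,120)),('dark jar',67,B(330,8)),('orange top',146,B(70,365)),('green top',146,B(170,405))): print(nm,onz(T,*px,z))
c=cv2.resize(cv2.imread('pics/top0.png')[165:200,188:222],None,fx=16,fy=16,interpolation=cv2.INTER_CUBIC)
c2=cv2.resize(cv2.imread('pics/scene0.png')[245:285,225:255],None,fx=14,fy=14,interpolation=cv2.INTER_CUBIC)
c2=cv2.copyMakeBorder(c2[:560],0,0,0,0,0); h=560; cv2.imwrite('pics/c3.png',np.hstack([c[:,:380],c2[:560]]))
E
```

```text
label [292.3 197.2] [294.9 173.8] (array([576.40060668, 123.50452165,  97.91830645]), np.float64(0.23303027345426008))
riser [687.47886723 219.19928899 120.        ] [749.93087368 -33.66866147 120.        ] 260.465839371523 [497.19577031 176.7671941   40.        ] [557.31765764 -78.93754252  40.        ] 262.6776611435448
y-dir deg 103.87299138914176
y-dir deg 103.23119188665343
holder disc top [450.06966429 322.69553683  10.        ]
probe top two-view (array([450.99211193, 321.71174683, 164.31803538]), np.float64(0.6187736467468061))
S [[469.0, 325.0], [458.0, 308.0], [440.0, 310.0], [453.0, 338.0]] [455. 320. 161.]
 edges [(21, -39), (20, -122), (19, 172), (30, 65)]
T [[446.0, 341.0], [470.0, 321.0], [459.0, 304.0], [434.0, 324.0]] [452. 323. 161.]
 edges [(21, 54), (31, -39), (20, -123), (32, 142)]
[[149 151 150 133  75  47  48  49  49  49  49  49  50  46  44  46  47  49
   47  47  48  49  49  47]
 [151 149 146  88  51  46  47  47  46  47  49  49  49  48  46  47  48  47
   45  44  47  49  49  47]
 [151 148 136  78  48  48  48  47  44  45  45  51  58  52  47  48  49  47
   45  44 
[... 2046 characters left out ...]
  46  47  49  50  48  52  77  87 106 117 116 117 107  99  75  47
   32  33  60 118 108  84]
 [ 49  47  47  48  49  48  47  55  86  88  92 122 129 132  90  51  36  39
   54  79  97 105  91  80]
 [ 49  49  49  50  49  46  47  61  85  88  88 109 141 134  98  81  80  88
  101 127 114  95  86  82]
 [ 47  49  49  50  49  47  47  69  85  88  88  89 102 105 119 131 133 131
  106 100  96  91  88  84]
 [ 46  49  49  49  49  47  50  75  85  87  86  87  89  99 105 105 104 104
   99  97  94  92  89  85]]
green jar [594.07821279 315.70935372  83.        ]
dark jar [710.2193363  308.31027339  67.        ]
orange top [356.78465441 326.23920161 146.        ]
green top [360.02615749 249.41316217 146.        ]
```

View pics/c3.png

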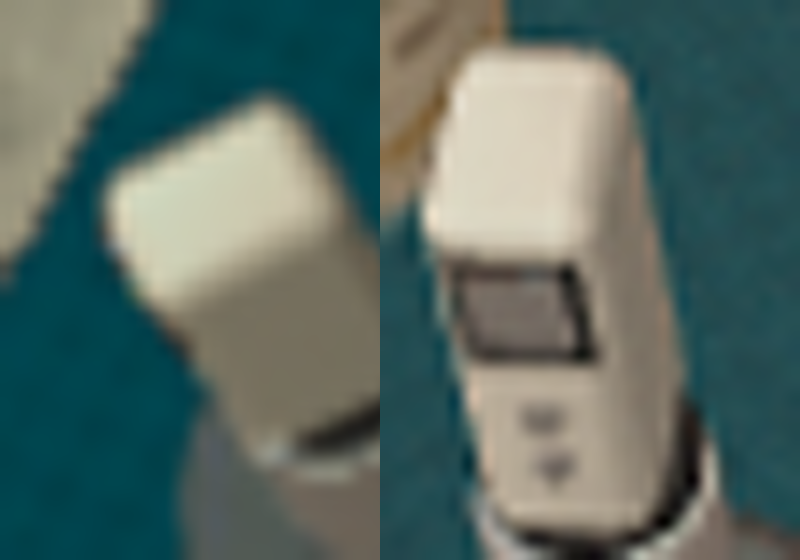

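The probe's axis is at about (451,322), with its x axis at about -39° and its display facing the scene camera. The label is at (576,123,98), and its up-slope direction is about 13.5°. I'll start moving towards the probe.

```bash
python3 -m pendant '[0.2,-0.2,-0.28,0,0,-0.06,-1, 0.716,-0.888,-0.28,0,0,-0.333,-1, 0.716,-0.888,-0.28,0,0,-0.333,-1, 0.716,-0.888,-0.28,0,0,-0.333,-1, 0.716,-0.888,-0.28,0,0,-0.333,-1, 0.716,-0.888,-0.28,0,0,-0.333,-1, 0.716,-0.888,-0.28,0,0,-0.333,-1]'
cat >> h.py <<'E'
def go(P,yax,zax):
    "print shift and turn shares from the present pose to TCP at P, tool z along zax, y nearest yax"
    from scipy.spatial.transform import Rotation as Ro
    o=robot.observe(); R=np.array(o['tcp_rot']); p=np.array(o['tcp_pos'])
    z=np.array(zax,float); z/=np.linalg.norm(z); y=np.array(yax,float); y-=z*(y@z); y/=np.linalg.norm(y)
    G=np.c_[np.cross(y,z),y,z]; r=Ro.from_matrix(R.T@G).as_rotvec(degrees=True)
    print('t',o['time'],'p',np.round(p,1),'J',np.round(o['joint_pos'],1),'F',np.round(o['force'],2),'w',round(o['gripper_width'],3))
    print('share',np.round(R.T@(np.array(P)-p)/250,4),np.round(r/180,4))
E
python3 -c "
from h import *
a=np.radians(51); go([451,322,300],[np.cos(a),np.sin(a),0],[0,0,-1])"
```

```text
time: 0.98
tcp_pos: [275.0, -219.0, 301.2]
tcp_rot: [[0.161, 0.987, -0.0], [0.987, -0.161, -0.0], [-0.0, -0.0, -1.0]]
force: [-0.1, -0.4, 0.5]
gripper_width: 1.003
t 0.975 p [ 275.  -219.   301.2] J [-38.5  -3.7 -18.8  75.   -0.   60.7] F [-0.15 -0.45  0.49] w 1.003
share [2.2491 0.3476 0.0047] [-0.      0.     -0.3347]
```

```bash
python3 -m pendant '[1,0.155,0,0,0,-0.2,-1, 1,0.155,0,0,0,-0.2,-1, 1,0.155,0,0,0,-0.2,-1, 1,0.155,0,0,0,-0.2,-1, 1,0.155,0,0,0,-0.2,-1]'
python3 -c "
from h import *
a=np.radians(51); go([451,322,250],[np.cos(a),np.sin(a),0],[0,0,-1])"
```

```text
time: 1.6
tcp_pos: [354.4, 23.8, 300.9]
tcp_rot: [[-0.455, 0.891, -0.001], [0.891, 0.455, 0.001], [0.001, -0.0, -1.0]]
force: [-0.1, -0.8, 0.1]
gripper_width: 1.0
t 1.6 p [354.4  23.8 300.9] J [  3.8  -3.3 -18.5  74.9   0.   66.8] F [-0.13 -0.79  0.06] w 1.0
share [0.8864 0.8865 0.2041] [ 0.     -0.0003 -0.1331]
```

```bash
python3 -m pendant '[0.886,0.8865,0.16,0,0,-0.133,-1, 0.886,0.8865,0.16,0,0,-0.133,-1, 0.886,0.8865,0.16,0,0,-0.133,-1, 0.886,0.8865,0.16,0,0,-0.133,-1, 0.886,0.8865,0.16,0,0,-0.133,-1, 0.886,0.8865,0.16,0,0,-0.133,-1, 0.886,0.8865,0.16,0,0,-0.133,-1, 0.886,0.8865,0.16,0,0,-0.133,-1]'
python3 - <<'E'
from h import *
a=np.radians(51); go([451,322,114],[np.cos(a),np.sin(a),0],[0,0,-1])
s=snap('scene','s1'); t=snap('top','t1')
o=robot.observe(); P=o['tcp_pos']; print(proj(s,P),proj(t,P))
i=cv2.imread('pics/s1.png')[150:350,150:350]; j=cv2.imread('pics/t1.png')[90:290,110:310]
cv2.imwrite('pics/v1.png',cv2.resize(np.hstack([i,j]),None,fx=2,fy=2,interpolation=cv2.INTER_CUBIC))
E
```

```text
time: 2.6
tcp_pos: [451.9, 316.0, 261.7]
tcp_rot: [[-0.771, 0.636, -0.0], [0.636, 0.771, -0.001], [-0.0, -0.001, -1.0]]
force: [0.5, -0.0, 0.6]
gripper_width: 0.998
t 2.6 p [451.9 316.  261.7] J [35.  16.9 -0.5 72.6 -0.  74.5] F [ 0.53 -0.04  0.6 ] w 0.998
share [0.018  0.0166 0.5907] [-0.0002  0.0001 -0.0029]
[231.84737745 219.08425022] [194.82232383 163.73756812]
```

View pics/v1.png

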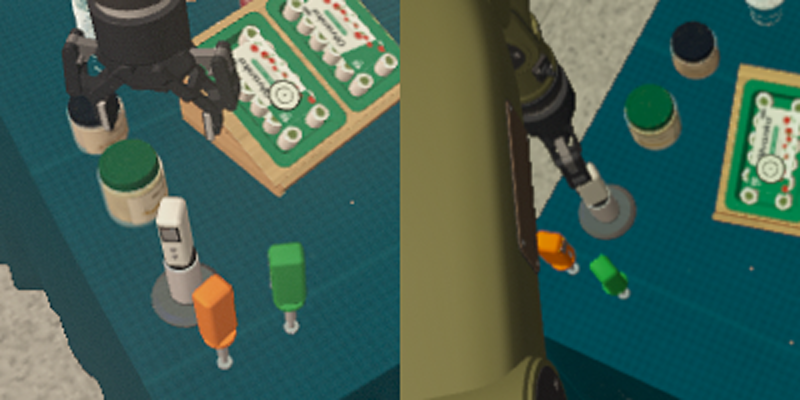

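The picture shows the open jaws above the probe, with the TCP projecting at crop pixel (164,138) midway between the fingers and lined up with the probe's 26 mm faces. I'll go down and grip.

```bash
python3 -m pendant '[0.018,0.017,0.15,0,0,-0.003,-1, 0.018,0.017,0.3,0,0,-0.003,-1, 0.018,0.017,0.42,0,0,-0.003,-1, 0.018,0.017,0.52,0,0,-0.003,-1, 0.018,0.017,0.59,0,0,-0.003,-1, 0.018,0.017,0.6,0,0,-0.003,-1, 0.018,0.017,0.6,0,0,-0.003,-1]'
python3 -m pendant '[0,0,0,0,0,0,1, 0,0,0,0,0,0,1, 0,0,0,0,0,0,1, 0,0,0,0,0,0,1, 0,0,0,0,0,0,1, 0,0,0,0,0,0,1, 0,0,0,0,0,0,1, 0,0,0,0,0,0,1]' 50
python3 - <<'E'
from h import *
s=snap('scene','s2');go([451,322,114],[.63,.77,0],[0,0,-1]);print(robot.observe()['moment'])
E
```

```text
time: 3.58
tcp_pos: [451.3, 324.2, 112.2]
tcp_rot: [[-0.779, 0.627, 0.001], [0.627, 0.779, 0.001], [-0.0, 0.001, -1.0]]
force: [0.8, -0.7, -0.1]
gripper_width: 0.999
time: 4.58
tcp_pos: [451.2, 324.7, 111.7]
tcp_rot: [[-0.779, 0.626, 0.001], [0.626, 0.779, 0.001], [-0.0, 0.001, -1.0]]
force: [-0.3, 0.3, 4.7]
gripper_width: 0.296
t 4.625 p [451.2 324.7 111.7] J [ 35.7  22.2 -15.9  51.9   0.   74.5] F [-0.64 -0.19  4.6 ] w 0.298
share [-0.0061 -0.0087 -0.0093] [0.0003 0.     0.0028]
[-0.07815839  0.12071174  0.03201966]
```

```bash
python3 -m pendant '[0,0,-0.05,0,0,0,1, 0,0,-0.12,0,0,0,1, 0,0,-0.2,0,0,0,1, 0,0,-0.3,0,0,0,1, 0,0,-0.42,0,0,0,1, 0,0,-0.52,0,0,0,1, 0,0,-0.6,0,0,0,1, 0,0,-0.68,0,0,0,1, 0,0,-0.7,0,0,0,1, 0,0,-0.7,0,0,0,1]'
python3 - <<'E'
from h import *
s=snap('scene','s3');t=snap('top','t3')
go([451,322,250],[.63,.77,0],[0,0,-1])
o=robot.observe();R=np.array(o['tcp_rot']);P=np.array(o['tcp_pos'])
f=P-R[:,2]*(-96); print('foot pred',f)
for k in(0,96): X=P+R[:,2]*k; print(proj(s,X),proj(t,X))
def crop(n,s,X,r=55):
    x,y=map(int,proj(s,X)); x,y=max(x,r),max(y,r); print(n,x-r,y-r); return cv2.resize(cv2.imread(f'pics/{n}.png')[y-r:y+r,x-r:x+r],(400,400),interpolation=cv2.INTER_CUBIC)
X=P+R[:,2]*50
cv2.imwrite('pics/v2.png',np.hstack([crop('s3',s,X),crop('t3',t,X)]))
E
```

```text
time: 5.88
tcp_pos: [450.8, 324.2, 286.0]
tcp_rot: [[-0.779, 0.627, -0.0], [0.627, 0.779, -0.0], [0.0, -0.001, -1.0]]
force: [0.2, -0.0, -1.5]
gripper_width: 0.3
t 5.975 p [450.5 324.  285.2] J [35.7 17.1  3.2 76.2 -0.  74.5] F [-0.87 -0.5  -1.61] w 0.296
share [-0.0068 -0.0046  0.1409] [-0.0006 -0.0002  0.0027]
foot pred [450.29460937 323.88002095 189.23382832]
[226.64672861 212.71941316] [189.30154627 159.36535211]
[233.69011961 245.96935259] [198.72222423 173.59697249]
s3 175 175
t3 139 112
```

View pics/v2.png

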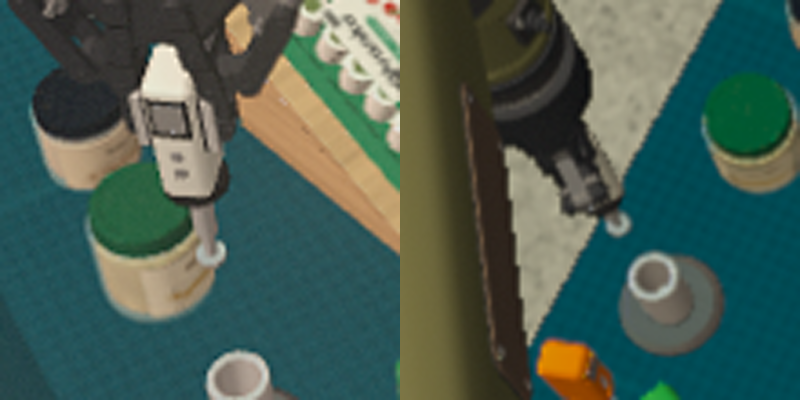

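The picture shows the probe gripped square and clear of the stand, which is empty. The foot is at scene (232.8,244.9) and top (198.7,173.0), within about 1 px of the prediction. Next is the pre-contact pose above the label.

```bash
cat >> h.py <<'E'
L=np.array([576.4,123.5,97.9]); b=np.radians(13.5); c,s_=np.cos(np.radians(25)),np.sin(np.radians(25))
N=np.array([-s_*np.cos(b),-s_*np.sin(b),c]); Y=[np.cos(np.radians(28)),np.sin(np.radians(28)),0]
E
python3 -c "
from h import *
go(L+N*150,Y,-N)"
```

```text
t 5.975 p [450.5 324.  285.2] J [35.7 17.1  3.2 76.2 -0.  74.5] F [-0.87 -0.5  -1.61] w 0.296
share [-0.7402 -0.5096  0.2062] [-0.1253 -0.0631  0.1191]
```

```bash
python3 -m pendant '[-0.1,-0.07,0.02,-0.02,-0.01,0.02,1, -0.22,-0.15,0.05,-0.04,-0.02,0.04,1, -0.34,-0.24,0.08,-0.06,-0.03,0.06,1, -0.46,-0.32,0.11,-0.08,-0.04,0.08,1, -0.58,-0.4,0.15,-0.1,-0.05,0.1,1, -0.68,-0.47,0.18,-0.115,-0.058,0.11,1, -0.74,-0.51,0.206,-0.1253,-0.0631,0.1191,1, -0.74,-0.51,0.206,-0.1253,-0.0631,0.1191,1, -0.74,-0.51,0.206,-0.1253,-0.0631,0.1191,1, -0.74,-0.51,0.206,-0.1253,-0.0631,0.1191,1]'
python3 - <<'E'
from h import *
s=snap('scene','s4');t=snap('top','t4')
go(L+N*110,Y,-N)
o=robot.observe();R=np.array(o['tcp_rot']);P=np.array(o['tcp_pos']); print('tilt err',np.degrees(np.arccos(-R[:,2]@N)))
for k in(0,96): X=P+R[:,2]*k; print(proj(s,X),proj(t,X))
def crop(n,s,X,r=50):
    x,y=map(int,proj(s,X)); print(n,x-r,y-r); return cv2.resize(cv2.imread(f'pics/{n}.png')[y-r:y+r,x-r:x+r],(400,400),interpolation=cv2.INTER_CUBIC)
X=P+R[:,2]*80
cv2.imwrite('pics/v3.png',np.hstack([crop('s4',s,X),crop('t4',t,X)]))
E
```

```text
time: 7.22
tcp_pos: [515.7, 110.0, 235.2]
tcp_rot: [[-0.467, 0.782, 0.413], [0.877, 0.471, 0.1], [-0.116, 0.408, -0.905]]
force: [0.2, 0.3, -1.0]
gripper_width: 0.3
t 7.325 p [515.7 109.9 235.2] J [ 11.5  -2.1 -33.6  33.3   0.9  72.2] F [-0.5  -0.68 -2.  ] w 0.3
share [-0.0021 -0.0077  0.1628] [ 0.0008 -0.0002  0.0003]
tilt err 0.14077114584229422
[310.38437915 167.48864338] [287.27710109 178.51049232]
[297.80097085 187.04081915] [292.14217835 174.83568283]
s4 249 133
t4 241 125
```

View pics/v3.png

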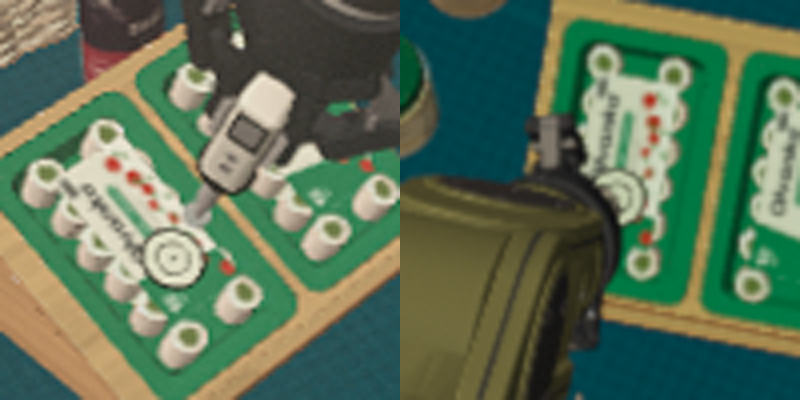

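The scene half shows the foot at crop (196,214), against a predicted (195,216), and the label centre at (174,258), which matches the earlier measurement. I'll close in slowly along the normal.

```bash
python3 -m pendant '[-0.002,-0.004,0.05,0,0,0,1, -0.002,-0.008,0.1,0,0,0,1, -0.002,-0.008,0.14,0,0,0,1, -0.002,-0.008,0.163,0,0,0,1, -0.002,-0.008,0.163,0,0,0,1, -0.002,-0.008,0.163,0,0,0,1, -0.002,-0.008,0.163,0,0,0,1]'
python3 -c "
from h import *
go(L+N*96,Y,-N); print(robot.observe()['force']@N)"
```

```text
time: 8.2
tcp_pos: [531.0, 111.8, 197.7]
tcp_rot: [[-0.466, 0.782, 0.413], [0.877, 0.47, 0.1], [-0.116, 0.409, -0.905]]
force: [-0.7, 0.8, -0.9]
gripper_width: 0.298
t 8.2 p [531.  111.8 197.7] J [ 11.3   1.3 -36.4  27.1   1.   72.1] F [-0.67  0.84 -0.93] w 0.298
share [0.0025 0.0019 0.057 ] [ 0.0009  0.0001 -0.0001]
-0.6537068445403346
```

```bash
cat >> h.py <<'E'
def fn(k=10):
    f=[]
    for _ in range(k): robot.snapshot('scene'); f.append(robot.observe()['force'])
    f=np.array(f); o=robot.observe(); d=np.array(o['tcp_pos'])-L
    print('Fn %.2f +- %.2f'%((f@N).mean(),(f@N).std()/k**.5),'F',f.mean(0).round(2),'height',round(float(d@N),2),'off-axis',np.round(d-N*(d@N),1),'t',o['time'])
E
python3 -c "
from h import *
fn()"
python3 -m pendant '[0.001,0.001,0.02,0,0,0,1, 0.002,0.002,0.045,0,0,0,1, 0.002,0.002,0.045,0,0,0,1, 0.002,0.002,0.045,0,0,0,1]'
python3 -c "
from h import *
fn()"
```

```text
Fn -1.35 +- 0.14 F [ 0.02  0.16 -1.46] height 109.9 off-axis [-0.5 -0.9 -0.3] t 8.7
time: 9.2
tcp_pos: [535.4, 113.6, 186.9]
tcp_rot: [[-0.466, 0.783, 0.412], [0.877, 0.47, 0.1], [-0.116, 0.408, -0.906]]
force: [0.4, 0.5, -1.5]
gripper_width: 0.302
Fn -1.32 +- 0.13 F [-0.14  0.02 -1.52] height 98.69 off-axis [-0.3 -0.2 -0.2] t 9.7
```

Baseline Fn is -1.3 N. Next I'll step 4 mm, then smaller.

```bash
python3 -m pendant '[0,0,0.008,0,0,0,1, 0,0,0.016,0,0,0,1, 0,0,0.016,0,0,0,1, 0,0,0.016,0,0,0,1]'
python3 -c "
from h import *
fn()"
python3 -m pendant '[0,0,0.004,0,0,0,1, 0,0,0.008,0,0,0,1, 0,0,0.008,0,0,0,1]'
python3 -c "
from h import *
fn()"
```

```text
time: 10.2
tcp_pos: [537.2, 114.0, 183.4]
tcp_rot: [[-0.466, 0.783, 0.412], [0.877, 0.47, 0.1], [-0.116, 0.408, -0.906]]
force: [-0.4, 0.4, -0.9]
gripper_width: 0.301
Fn -1.00 +- 0.16 F [-0.    0.19 -1.08] height 94.66 off-axis [-0.3 -0.2 -0.1] t 10.7
time: 11.08
tcp_pos: [538.0, 114.2, 181.7]
tcp_rot: [[-0.466, 0.783, 0.412], [0.877, 0.47, 0.1], [-0.116, 0.408, -0.906]]
force: [-1.3, 0.3, -0.5]
gripper_width: 0.298
Fn -0.20 +- 0.17 F [-0.51 -0.1  -0.46] height 92.65 off-axis [-0.3 -0.2 -0.1] t 11.575
```

```bash
python3 -m pendant '[0,0,0.004,0,0,0,1, 0,0,0.008,0,0,0,1, 0,0,0.012,0,0,0,1, 0,0,0.016,0,0,0,1, 0,0,0.016,0,0,0,1]'
python3 - <<'E'
from h import *
fn(20)
s=snap('scene','s5')
o=robot.observe();R=np.array(o['tcp_rot']);P=np.array(o['tcp_pos'])
x,y=map(int,proj(s,P+R[:,2]*70)); print(x-30,y-30,proj(s,L),np.degrees(np.arccos(-R[:,2]@N)))
cv2.imwrite('pics/v4.png',cv2.resize(cv2.imread('pics/s5.png')[y-30:y+30,x-30:x+30],(600,600),interpolation=cv2.INTER_CUBIC))
E
```

```text
time: 12.2
tcp_pos: [539.7, 114.6, 178.0]
tcp_rot: [[-0.466, 0.783, 0.412], [0.877, 0.47, 0.1], [-0.116, 0.408, -0.906]]
force: [-1.6, -0.7, -0.3]
gripper_width: 0.301
Fn 0.69 +- 0.11 F [-0.57 -0.09  0.49] height 88.64 off-axis [-0.3 -0.2 -0.1] t 13.2
264 164 [292.3466     197.25984665] 0.11058515128985581
```

View pics/v4.png

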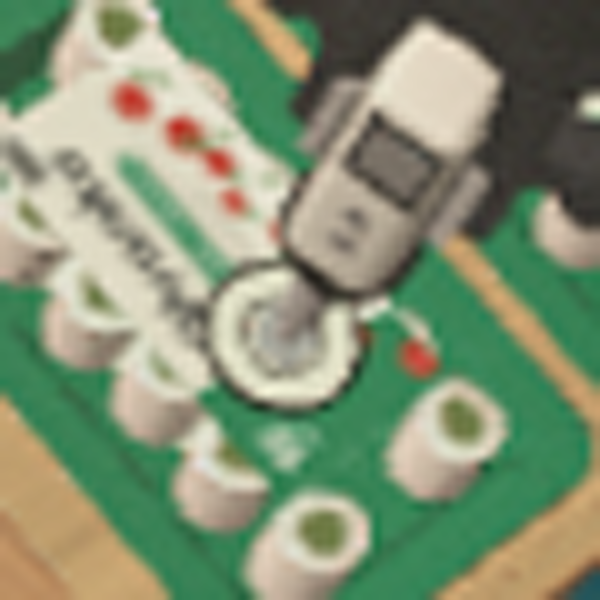

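The foot sits at (285,333), concentric with the label's ring at about (288,334). The force rise is about 2.0 N, so it's about 5 mm in. I'll nudge 0.75 mm further and hold.

```bash
H='' ; python3 -m pendant '[0,0,0.003,0,0,0,1, 0,0,0.003,0,0,0,1, 0,0,0.003,0,0,0,1, 0,0,0.003,0,0,0,1, 0,0,0.003,0,0,0,1, 0,0,0.003,0,0,0,1, 0,0,0.003,0,0,0,1, 0,0,0.003,0,0,0,1, 0,0,0.003,0,0,0,1, 0,0,0.003,0,0,0,1]'
python3 -m pendant '[0,0,0,0,0,0,1, 0,0,0,0,0,0,1, 0,0,0,0,0,0,1, 0,0,0,0,0,0,1, 0,0,0,0,0,0,1, 0,0,0,0,0,0,1, 0,0,0,0,0,0,1, 0,0,0,0,0,0,1, 0,0,0,0,0,0,1, 0,0,0,0,0,0,1]'
python3 -m pendant '[0,0,0,0,0,0,1, 0,0,0,0,0,0,1, 0,0,0,0,0,0,1, 0,0,0,0,0,0,1, 0,0,0,0,0,0,1, 0,0,0,0,0,0,1, 0,0,0,0,0,0,1, 0,0,0,0,0,0,1, 0,0,0,0,0,0,1, 0,0,0,0,0,0,1]'
python3 -c "
from h import *
fn(20)"
```

```text
time: 14.5
tcp_pos: [540.0, 114.7, 177.4]
tcp_rot: [[-0.466, 0.783, 0.412], [0.877, 0.47, 0.1], [-0.116, 0.408, -0.906]]
force: [-1.8, 0.2, 0.7]
gripper_width: 0.3
time: 15.75
tcp_pos: [540.0, 114.7, 177.4]
tcp_rot: [[-0.466, 0.783, 0.412], [0.877, 0.47, 0.1], [-0.116, 0.408, -0.906]]
force: [-0.2, -0.0, 0.2]
gripper_width: 0.299
time: 17.0
tcp_pos: [540.0, 114.7, 177.4]
tcp_rot: [[-0.466, 0.783, 0.412], [0.877, 0.47, 0.1], [-0.116, 0.408, -0.906]]
force: [-0.4, 0.0, 0.9]
gripper_width: 0.298
Fn 0.71 +- 0.12 F [-0.33  0.05  0.64] height 87.88 off-axis [-0.3 -0.2 -0.2] t 18.0
```

Fn is 2.0 to 2.1 N above the baseline, and the pose has been steady for over 4 s. I'll hand it in.

```bash
python3 -c "
from h import *
robot.job_done(); print(robot.observe()['time'])"
```

```text
the job is handed in; nothing more can be done
the job is handed in; nothing more can be done
```

I drew the white thermometer straight up out of its stand and set its foot on the ringed label of the left tray. It was still held there when I handed the job in.

**Hold:** it stayed still on the label from about t = 13.5 s to 18 s, well past the three seconds. The reported TCP position did not change by 0.1 mm between readings.

**Last checks:**
- **Position:** by the arm's readings, the tool axis passes within about 0.5 mm of the measured label centre. The last picture showed the foot concentric with the rings.
- **Angle:** the tool was about 0.1° from the lid normal. I worked that normal out from the riser's heading and the given 25°.
- **Force:** the push on the tray was about 2.0 N above the force before contact. By the spring figures that puts the foot about 5–6 mm in.
- **Grip:** the fingers were closed to about 25 mm on the 26 mm handle.

**Doubts:** nothing failed. The last 0.75 mm nudge raised the force by only about 0.02 N, less than the roughly 0.12 N noise in the reading, so the depth is only good to about 1 mm. I did not measure the jars or the other tray afterwards. The path kept clear of them, and no reading suggested a bump.

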